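# Seat the collet holder in the spindle and bring it to its index

## Robot

A 6-joint arm with a two-finger parallel gripper is mounted at the origin on a cart in front of the work surface, level with it; the furniture and walls round the work are solid. World frame = base frame: x ahead of the robot, y to its left, z up, the work surface at z = 0. Lengths are in mm, angles in degrees, forces in N, time in s.
With the tool pointing down it reaches from about 300 to 875 mm from the base axis. Payload 6.4 kg.
Tool frame: the origin (TCP) lies on the centre line of the jaws, within the pads' length; the fingertips stand 25 mm ahead of it and the grasp point (between the pads) lies 6 mm ahead of it (env.tips_ahead is the z of the fingertips in the tool frame, in mm); z points along the fingers, y is the line along which they close (so a half turn about z gives the same grasp; the last joint's range is limited). The gripper opens to 85 mm and grips with 20 to 120 N. Pads are 22 mm wide; open, the fingers measure 114 mm over their backs; the gripper's body (76 mm by 85 mm) begins 54 mm behind the grasp point. The pads swing forward as they close: fully open they stand 13 mm farther back than shut.
Start: joints at [-87.049, 10.359, 92.074, -0, 77.567, -11.82], TCP at [146.614, -556.009, 256.288] pointing down, gripper open.
Joint ranges: [-171.53, 171.53], [-51.25, 118.39], [17.06, 147.69], [-65.23, 245.23], [0, 150.52], [-178.68, 178.68]. Speed limits (degrees/s): [147.25, 147.25, 172.46, 180, 180, 180].

## Interface

Orientations are given as [roll, pitch, yaw] about the fixed x, y, z axes, in that order (R = Rz(yaw) Ry(pitch) Rx(roll)).
In Python, from rig import env, cams, close_job gives the robot as it stands. The module is installed in compiled form; this text tells all that it offers.
- The arm moves only by the tool drive_tool, never from a script. Its argument "rows" is a list that holds one entry, the list of rows, each a list of 5 numbers: the shift along the tool's x, y, z in units of 30 mm (1.0 is 30 mm), then the turn about the tool's z in rad, then the closure, from -1 (fully open) to 1 (shut), so that 0 is half open. A call has 1 to 20 rows; each row shifts and turns the commanded pose from where the row before left it, along the tool's axes as they then stand; what a row does not reach is not made up. A row lasts 1/12 s, in which the tool goes at most 41.7 mm and 7.16 degrees, less where a joint would pass 70% of its speed; a pose out of reach is approached as far as the arm can. A call is refused whole if a number of a shift passes 1 or a number of a turn 0.125, either way. A call with a gripper value outside its range is refused whole. The fingers move at their own pace and stop on an object; "squeeze" is the grip in N (left out, the last holds). Time passes only in rows, so rows that do not move let the fingers close. It gives the time, the measured TCP pose, the force, the opening and the grip force at its end, in the units of the state.
- env.sense(): the state, without advancing time (a new reading comes with each control period).
- cams.snapshot(name): name is "scene" or "top" or "wrist"; returns a dict with "image" (400x640x3 uint8, red, green, blue), "K" (3x3 intrinsics, pixels), "R" (3x3) and "t" (3): a world point X has camera coordinates R X + t. Camera axes: x right, y down, z forward; pixel columns grow to the right and rows downward; lengths in mm; the calibration is good to about 2 mm. A picture is of the moment at which its call begins. There is no depth.
- close_job(): hands the job in; it is judged then, once.
The state is a dict: "time": time; "joint_positions": joint angles; "joint_vel": joint speeds; "joint_torque": joint torques, N m; "position": TCP position; "eef_rot": TCP orientation; "contact_force": force on the tool from outside, world axes, zero at the start; "wrist_torque": the same for the moment, N m; "finger_gap": finger opening in mm; "finger_force": force on a finger pad.
Only numpy, scipy, OpenCV 4.12 (cv2) and the standard library are available. Lean on these libraries where they do the work, as an engineer would, in place of code of your own. Each camera call takes 0.05 s, during which the arm holds its last target. There are 200 camera calls.

## Task

Take the tapered collet holder out of the wooden tool block and put its taper into the upright spindle. The spindle's two drive dogs stand at an angle you must find: feel for it gently, without forcing, until the slots of the flange drop over the dogs and the flange sits flat on the spindle nose. Then turn the holder clockwise, seen from above, taking the spindle with it, until its slots line up with the white index marks on the green housing; let go and leave it there, with the other things on the bench undisturbed.

Things in the scene. Friction and masses are not known exactly. Their poses are not given: they have to be found in the camera images.
- holder: Steel collet holder, 0.5 kg. Origin: centre of the flange's underside; z up its axis. Below: tapered shank 46 mm long, radius 18 mm at the flange, 9 mm at the tip. Flange 10 mm thick, radius 31 mm, cut right through by two open drive slots, 15 mm wide, on own +x and -x sides, in to radius 20 mm. Same after half a turn. It hangs by the flange in the tool block, taper down.
- tool_block: Fixed pale wooden block 76 x 76 x 62 mm with one plain round hole 44 mm wide, 56 mm deep, in which the holder hangs by its flange, which rests on the block's top. Origin: centre of the underside.
- spindle_head: Fixed green housing: foot 100 x 100 x 14 mm, barrel of radius 47 mm up to 76 mm, with an upright steel spindle in it. Origin: centre of the underside, on the spindle axis. The spindle can be turned both ways against about 0.22 N m of friction and stays where it is left. Do not press holder and spindle together with more than 40 N.
- spindle_nose (a point): On the spindle axis in the plane of the flat nose (radius 35 mm), 80 mm above the bench; axes as spindle_head. The holder is home when its origin is here. The bore tapers like the shank, with 0.9 mm clearance all round when home, more while higher.
- hex_key_set: Red folding hex key set, 35 x 100 x 24 mm, loose bystander. Origin: centre of its underside.
- masking_tape: Roll of masking tape, 96 mm wide, 25 mm high, lying flat, loose bystander. Origin: centre of its underside.
- wood_offcut_1: Small pine offcut, 38 x 60 x 19 mm, loose bystander. Origin: centre of its underside.
- pencil: Green pencil, 123 mm, loose bystander. Origin: centre of its underside.
- holder_grip (a point): On the holder's axis 34 mm above its origin, axes as the holder's: middle of the light grip body (10 to 46 mm above the origin, radius 20 mm) with two wrench flats facing own +x and -x, above the slots, 32 mm across, 24 mm wide; grip there. Above it a dark nut of radius 18.5 mm to 62 mm and a thin pin to 76 mm over the origin.
- dog_level (a point): On the spindle axis, 7 mm above the nose: height of the two brass dogs, 11 mm wide, at radius 22.5 to 33.5 mm, edges chamfered 1.5 mm; play in the slots 2 mm a side (0.07 rad). The line through the dogs starts 0.35 to 1.25 rad counter-clockwise (seen from above) from the housing's x axis; not measured. Off the dogs' angle the flange stops at this height.
- index_mark (a point): One of the two white index marks on the rim of the green housing, on its own +x side, 42 mm from the axis; the other is opposite on -x. The holder's x axis must end along this line, either way round.
Mind the look-alikes: they are no part of the job. Several things have the shape of the holder; the one meant has the colours described above. Leave any black look-alike of the spindle_head alone.

How it is judged:
By the outcome, as a careful person would: the job done as asked, in the order asked, and still so for the second after the job is handed in, with the robot touching nothing.
It also fails if it takes over 58 s, if anything falls off the work surface, if the arm or the gripper's body presses on something with over 40 N, if the wrist force passes 120 N, or if a joint passes its speed limit or range.

## Working session

There is one attempt and no reset: what is moved stays moved. The work goes in short steps, Python scripts to look and compute and a tool call to move; the robot and the scene stay as the last step left them, time stands still between calls to the robot, and variables do not carry over. Pictures are saved under pics/ and viewed, at most 10 in all, crops included, and the job is handed in when it is done.

Besides the shell and the picture viewer there is one more tool, called after "Call:" as name(argument=value, ...), one argument or row to a line, values as JSON. drive_tool: Moves the arm, as the interface text tells. Its arguments: {"type":"object","properties":{"rows":{"type":"array"},"squeeze":{"type":"number"}},"required":["rows"]}

```bash
mkdir -p pics
python3 - <<'E'
from rig import env,cams
import cv2,numpy as np
for n in ("scene","top"):
    s=cams.snapshot(n); cv2.imwrite(f"pics/{n}0.png",s["image"][:,:,::-1]); print(n,s["K"].tolist(),s["R"].round(4).tolist(),s["t"].round(1).tolist())
print(env.sense(),env.tips_ahead)
E
```

```text
scene [[455.5228466841537, 0.0, 320.1248765067092], [0.0, 455.5228466841537, 202.81454879463345], [0.0, 0.0, 1.0]] [[-0.6295, -0.777, -0.0052], [-0.4339, 0.357, -0.8272], [0.6446, -0.5185, -0.5619]] [358.5, 276.6, 1061.0]
top [[434.3762743720902, 0.0, 322.06202586138545], [0.0, 434.3762743720902, 205.33363095506007], [0.0, 0.0, 1.0]] [[-0.0018, -0.9999, 0.0115], [-0.9966, 0.0008, -0.0827], [0.0827, -0.0116, -0.9965]] [44.1, 543.0, 1332.0]
{'time': 0.1, 'joint_positions': array([-8.70490022e+01,  1.03980360e+01,  9.21253720e+01,  1.18628408e-03,
        7.75656820e+01, -1.18196768e+01]), 'joint_vel': array([ 0.04418229, -0.09127493, -0.17853265,  0.08260671, -0.04547383,
        0.02570661]), 'joint_torque': array([ 4.56928565e-04, -4.45877516e+01, -3.52238166e+01, -3.79217081e-04,
        4.13528745e-03, -9.45849798e-07]), 'position': array([ 146.60058828, -555.5402117 ,  255.4749573 ]), 'eef_rot': array([-1.79913036e+02, -1.93819890e-02,  1.47704036e+01]), 'contact_force': array([-0.13110032, -0.63754227, -0.79845604]), 'wrist_torque': array([0.01266843, 0.00126487, 0.00654659]), 'finger_force': 0.0, 'finger_gap': 85.2793842031491} 25.0
```

View pics/scene0.png

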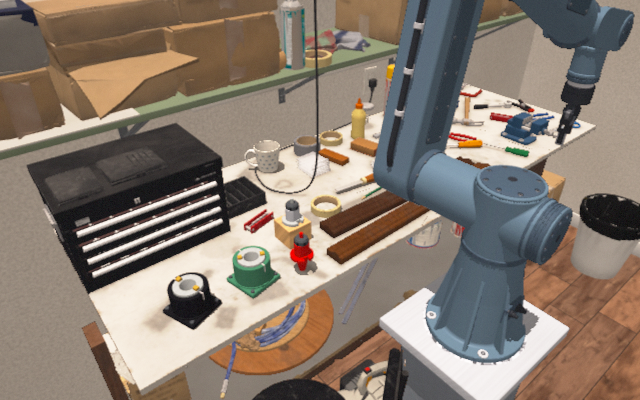

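View pics/top0.png

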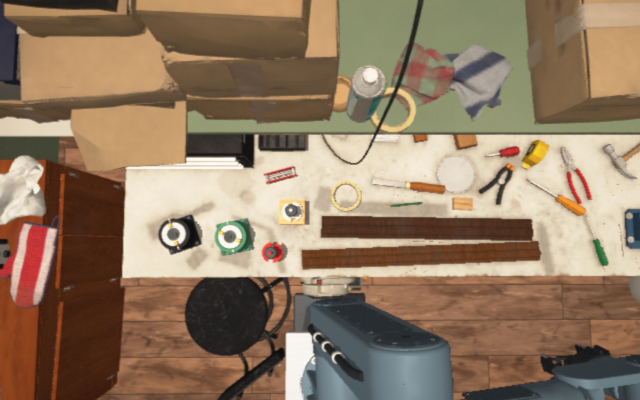

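Scene and top views. Candidates for the holder: the steel/grey one in the wooden block at top (292,211), scene (292,212), and a red look-alike at top (273,252), scene (301,250). I choose the steel one in the block. Candidates for the spindle: green at top (232,236), chosen, and black at top (179,234), left alone. Next is one close crop to check, plus rough positions.

```bash
cat > h.py <<'E'
from rig import env,cams
import cv2,numpy as np
def ray(s,uv,z):
    R,t,K=np.array(s["R"]),np.array(s["t"]),np.array(s["K"])
    c=-R.T@t; d=R.T@np.linalg.inv(K)@np.array([uv[0],uv[1],1.0])
    return c+d*(z-c[2])/d[2]
def proj(s,X):
    p=s["K"]@(s["R"]@np.array(X,float)+s["t"]); return p[:2]/p[2]
def save(n,im): cv2.imwrite(f"pics/{n}.png",im[:,:,::-1])
E
python3 - <<'E'
from h import *
s=cams.snapshot("top"); im=s["image"]
save("topcrop",cv2.resize(im[170:270,200:320],None,fx=6.6,fy=5.9,interpolation=cv2.INTER_CUBIC)[:600,:800])
sc=cams.snapshot("scene")
for nm,uv,z in (("holder nut",(292,209),124),("spindle nose",(232,235),80),("black",(178,234),80),("red",(273,252),60)):
    X=ray(s,uv,z); print(nm,X.round(),proj(sc,X).round())
h=cv2.cvtColor(im,cv2.COLOR_RGB2HSV)
m=((h[...,0]>60)&(h[...,0]<90)&(h[...,1]>120))[200:270,200:270].astype(np.uint8)
c=max(cv2.findContours(m,0,2)[0],key=cv2.contourArea);print(cv2.minAreaRect(c+200),cv2.boundingRect(c+200))
E
```

```text
holder nut [524. 131. 124.] [293. 200.]
spindle nose [450. 311.  80.] [254. 253.]
black [454. 470.  80.] [195. 280.]
red [400. 191.  60.] [304. 250.]Traceback (most recent call last):
  File "<stdin>", line 9, in <module>
ValueError: max() iterable argument is empty
```

View pics/topcrop.png

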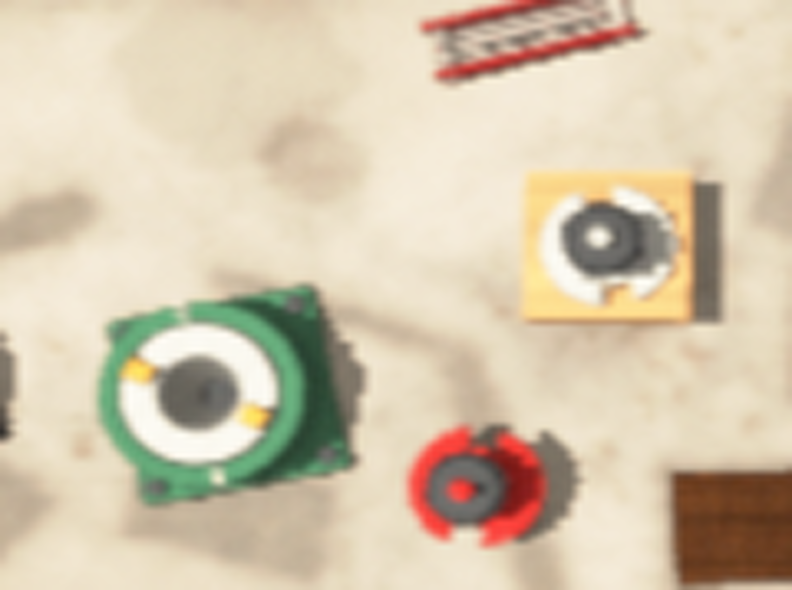

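The crop shows the steel holder with dark nut at crop (605,240), slots roughly along world x. The green head has brass dogs at (138,371) and (256,414), and white marks at (182,312) and (219,475). That puts the dogs at about 68° and the marks at about 11.5°. I'll move over the holder.

Call:
drive_tool(
  rows=[
    [[0.5,-0.5,0,0,-1],[0.9,-0.945,0,0,-1],[0.9,-0.945,0,0,-1],[0.9,-0.945,0,0,-1],[0.9,-0.945,0,0,-1],[0.9,-0.945,0,0,-1],[0.9,-0.945,0,0,-1],[0.9,-0.945,0,0,-1],[0.9,-0.945,0,0,-1],[0.9,-0.945,0,0,-1],[0.9,-0.945,0,0,-1],[0.9,-0.945,0,0,-1],[0.9,-0.945,0,0,-1],[0.9,-0.945,0,0,-1],[0.9,-0.945,0,0,-1],[0.9,-0.945,0,0,-1],[0.9,-0.945,0,0,-1],[0.9,-0.945,0,0,-1],[0.9,-0.945,0,0,-1],[0.5,-0.5,0,0,-1]],
  ],
)

```text
time: 1.87
position: [508.8, 101.6, 256.2]
eef_rot: [-180.0, -0.0, 14.9]
contact_force: [0.1, -0.8, -0.3]
finger_gap: 85.7
finger_force: 0.0
```

Call:
drive_tool(
  rows=[
    [[0,0,0,-0.12,-1],[0,0,0,-0.12,-1],[0,0,0,-0.12,-1],[0,0,0,-0.12,-1],[0,0,0,-0.12,-1],[0,0,0,-0.12,-1],[0,0,0,-0.12,-1],[0,0,0,-0.12,-1],[0,0,0,-0.12,-1],[0,0,0,-0.12,-1],[0,0,0,-0.12,-1],[0,0,0,0,-1]],
  ],
)

```text
time: 2.87
position: [507.7, 98.0, 256.1]
eef_rot: [-180.0, -0.0, 90.6]
contact_force: [-0.5, 0.7, -0.1]
finger_gap: 85.4
finger_force: 0.0
```

Run:
```python
from h import *
s=cams.snapshot("wrist"); save("w1",s["image"])
e=env.sense(); print(e["time"],e["position"],e["eef_rot"],e["joint_positions"].round(1))
print((-s["R"].T@s["t"]).round(1), s["R"].round(3).tolist(), s["K"][0,0])
for X in ((524,131,124),(450,311,80)): print(proj(s,X))
```

```text
2.9167 [507.69804856  98.00893662 256.15167366] [-1.79982492e+02 -3.30791283e-03  9.02705960e+01] [ -2.2   2.9 100.3   0.   76.8  -2.5]
[507.8 170.9 374. ] [[1.0, 0.011, -0.0], [0.011, -0.959, 0.283], [0.003, -0.283, -0.959]] 287.14519381782185
[337.74108621 163.49272183]
[253.07399128 -58.37167297]
```

View pics/w1.png

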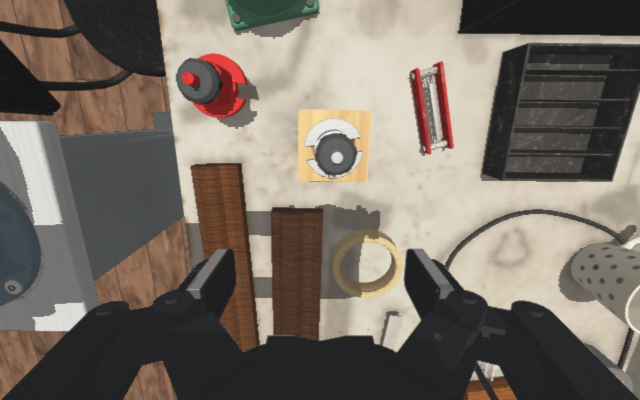

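Wrist view: the steel holder is at (336,150) in the pale block, red look-alike at (212,85), green head at the top edge (272,10). Next I'll rectify the image onto the flange-top plane to read the slot angle.

```bash
cat >> h.py <<'E'
def rect(s,cx,cy,z,half,ppm,name=None):
    # top-down ortho view on plane z: image right=+x, up=+y
    w=np.array([[cx-half,cy+half,z],[cx+half,cy+half,z],[cx+half,cy-half,z],[cx-half,cy-half,z]],float)
    n=int(2*half*ppm); dst=np.float32([[0,0],[n,0],[n,n],[0,n]])
    H=cv2.getPerspectiveTransform(np.float32([proj(s,p) for p in w]),dst)
    im=cv2.warpPerspective(s["image"],H,(n,n),flags=cv2.INTER_CUBIC)
    if name: save(name,im)
    return im
E
python3 - <<'E'
from h import *
s=cams.snapshot("wrist")
print("pin",ray(s,(337,157.5),138))
a=rect(s,524,131,72,50,5.5); 
cv2.circle(a,(275,275),170,(0,0,255),1); save("rect1",a)
E
```

```text
pin [522.62042307 138.07074317 138.        ]
```

View pics/rect1.png

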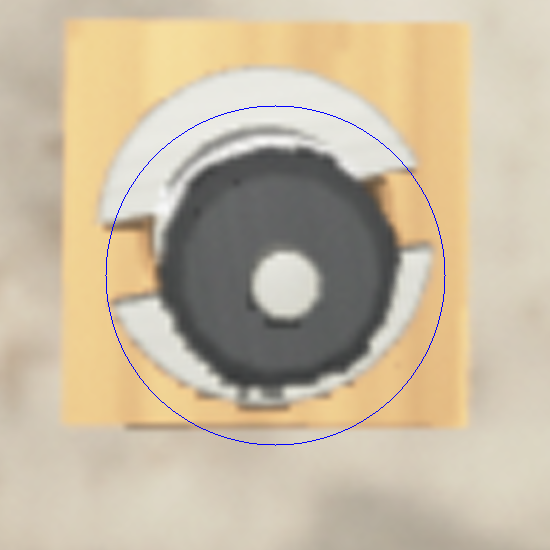

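Flange centre is at rectified (266,235), giving world (522.5,138.2), and the pin ray agrees. The slot line runs (108,263) to (424,206), about 10°. So tool yaw should be 100°, then descend.

Call:
drive_tool(
  rows=[
    [[0.67,0.25,0,0,-1],[0.67,0.24,0,0,-1],[0,0,0,-0.085,-1],[0,0,0,-0.085,-1],[0,0,0.6,0,-1],[0,0,0.6,0,-1],[0,0,0.6,0,-1],[0,0,0.6,0,-1],[0,0,0,0,-1],[0,0,0,0,-1]],
  ],
)

```text
time: 3.8
position: [521.5, 138.2, 183.6]
eef_rot: [-179.9, -0.0, 100.0]
contact_force: [0.4, 0.4, -0.4]
finger_gap: 85.2
finger_force: 0.0
```

Run:
```python
from h import *
s=cams.snapshot("wrist"); save("w2",s["image"])
e=env.sense(); print(e["time"],e["position"],e["eef_rot"],proj(s,(522.5,138.2,138)),proj(s,e["position"]))
```

```text
3.85 [522.42488407 138.29975784 184.767409  ] [-1.79998332e+02 -1.16485758e-03  1.00041861e+02] [319.70542561 238.84732617] [319.37183898 280.26605367]
```

View pics/w2.png

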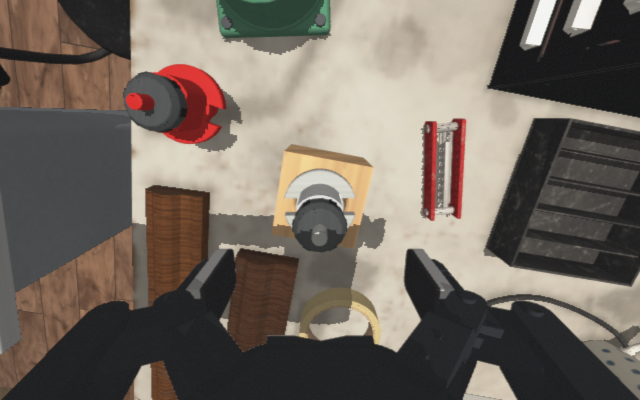

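The pin sits at (320,237), where predicted (319.7,238.8), and the slots are aligned with the jaws. Descend and grip.

Call:
drive_tool(
  rows=[
    [[0,0,0.5,0,-1],[0,0,0.5,0,-1],[0,0,0.5,0,-1],[0,0,0.5,0,-1],[0,0,0.4,0,-1],[0,0,0.3,0,-1],[0,0,0,0,-1],[0,0,0,0,0],[0,0,0,0,0.2],[0,0,0,0,1],[0,0,0,0,1],[0,0,0,0,1],[0,0,0,0,1],[0,0,0,0,1],[0,0,0,0,1],[0,0,0,0,1]],
  ],
  squeeze=60,
)

```text
time: 5.18
position: [522.7, 138.3, 104.3]
eef_rot: [179.9, 0.0, 100.1]
contact_force: [-2.5, -0.9, 5.2]
finger_gap: 34.8
finger_force: 59.0
```

Call:
drive_tool(
  rows=[
    [[0,0,0,0,1],[0,0,0,0,1],[0,0,0,0,1],[0,0,0,0,1]],
  ],
  squeeze=100,
)

```text
time: 5.52
position: [522.7, 138.4, 104.5]
eef_rot: [179.9, 0.0, 100.1]
contact_force: [-2.5, -1.3, 6.8]
finger_gap: 33.7
finger_force: 98.4
```

Run:
```python
from h import *
for i in range(3):
    s=cams.snapshot("wrist"); e=env.sense(); print(e["finger_gap"],e["finger_force"],e["contact_force"],e["wrist_torque"],e["position"])
save("w3",s["image"][100:320,200:440].repeat(2,0).repeat(2,1))
```

```text
33.760451637920355 98.40722171589732 [-2.16236951  0.74923365  7.04350091] [-0.03893752  0.3316206  -0.08602934] [522.75742705 138.3548047  104.45400838]
33.70990351085608 98.40755129233003 [-2.92376849  0.58013687  6.67778745] [-0.04849729  0.3385188   0.01721284] [522.77974577 138.34708132 104.47268185]
33.98490961268575 98.40835785493255 [-2.69882891 -1.87334942  6.38477484] [-0.04121128  0.32625912 -0.03838679] [522.77888415 138.3497081  104.49883206]
```

View pics/w3.png

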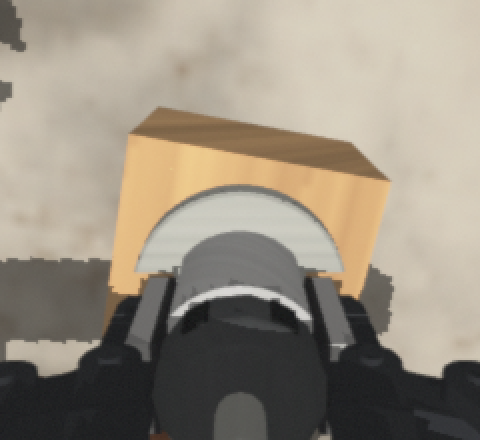

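The jaws sit square on the flats: the flange slot edge is level at crop y≈271, and the jaws are at x≈155 and 330. Lift, then approach the green head for a close look.

Call:
drive_tool(
  rows=[
    [[0,0,-0.1,0,1],[0,0,-0.2,0,1],[0,0,-0.3,0,1],[0,0,-0.4,0,1],[0,0,-0.6,0,1],[0,0,-0.6,0,1],[0,0,-0.6,0,1],[0,0,-0.4,0,1],[0,0,-0.2,0,1],[0.3,-0.1,0,0,1],[0.7,-0.3,0,0,1],[0.8,-0.3,0,0,1],[0.8,-0.3,0,0,1],[0.7,-0.3,0,0,1],[0.4,-0.1,0,0,1],[0,0,0,0,1],[0,0,0,0,1],[0,0,0,0,1]],
  ],
)

```text
time: 7.17
position: [461.5, 239.8, 204.9]
eef_rot: [-180.0, 0.0, 100.1]
contact_force: [0.5, 0.1, -3.8]
finger_gap: 34.3
finger_force: 99.9
```

Run:
```python
from h import *
s=cams.snapshot("wrist"); e=env.sense(); print(e["time"],e["finger_gap"],e["contact_force"],e["position"],e["eef_rot"])
a=rect(s,450,311,80,50,5); b=rect(s,450,311,76,50,5)
w=s["image"][:250,100:540]
save("sp",np.hstack([a,cv2.resize(w,(290,165)).__class__ and np.vstack([cv2.resize(w,(290,165)),np.zeros((335,290,3),np.uint8)])]))
for nm,im,lo,hi in (("dog",rect(s,450,311,87,50,5),(18,110,110),(32,255,255)),):
    m=cv2.inRange(cv2.cvtColor(im,cv2.COLOR_RGB2HSV),lo,hi)
    for c in cv2.findContours(m,0,2)[0]:
        if cv2.contourArea(c)>150:
            (x,y),sz,an=cv2.minAreaRect(c); print(nm,450+(x-250)/5,311+(250-y)/5,np.array(sz)/5,an)
```

```text
7.2167 33.67140185662257 [ 0.10115816 -1.57472998 -3.65498264] [461.66923219 239.54656179 204.97388153] [-1.79978647e+02  2.47431301e-02  1.00103453e+02]
dog 436.1265594482422 295.53212890625 [10.45564499 11.31454163] 23.629377365112305
dog 458.76288452148435 346.8164947509766 [10.31591644 12.02169876] 23.962491989135742
```

View pics/sp.png

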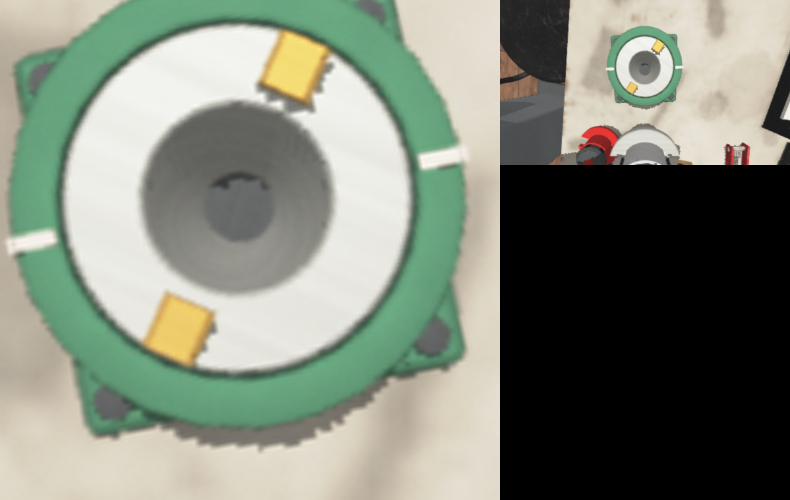

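The close look shows dogs at rectified (294,68) and (180,328), white marks at (442,157) and (33,242), and nose disc centre (237,199.5). So the spindle axis is (447.4,321.1), the dog line is at 66.2° and the index line at 11.7°. Now a check of how the holder sits in the jaws, from the visible flange arc.

Run:
```python
from h import *
s=cams.snapshot("wrist"); e=env.sense(); p=e["position"]; z=p[2]-32.4
a=rect(s,p[0],p[1],z,50,5)
g=cv2.cvtColor(a,cv2.COLOR_RGB2HSV)
yaw=np.radians(e["eef_rot"][2]); X=np.array([np.cos(yaw),np.sin(yaw)]); Y=np.array([np.sin(yaw),-np.cos(yaw)])
# edge points along rays from centre, ahead of tool: strongest outermost gradient of value
pts=[]
sat=g[...,1].astype(float); v=cv2.GaussianBlur(cv2.cvtColor(a,cv2.COLOR_RGB2GRAY),(5,5),0).astype(float)
for th in np.radians(np.arange(-50,51,5)):
    d=np.cos(th)*X+np.sin(th)*Y
    r=np.arange(27,36,0.1); u=(250+5*r*d[0]).astype(int); w=(250-5*r*d[1]).astype(int)
    gr=np.abs(np.gradient(v[w,u],5)); k=gr.argmax(); pts.append((np.degrees(th).round(),r[k].round(1)))
print(pts)
th=np.radians([q[0] for q in pts]); r=np.array([q[1] for q in pts])
from scipy.optimize import least_squares
P=np.c_[r*np.cos(th),r*np.sin(th)]
print(least_squares(lambda c:np.hypot(P[:,0]-c[0],P[:,1]-c[1])-31,[0,0],loss="soft_l1",f_scale=.3).x)
save("fl",a)
```

```text
[(np.float64(-50.0), np.float64(30.4)), (np.float64(-45.0), np.float64(30.4)), (np.float64(-40.0), np.float64(30.8)), (np.float64(-35.0), np.float64(35.9)), (np.float64(-30.0), np.float64(30.8)), (np.float64(-25.0), np.float64(31.0)), (np.float64(-20.0), np.float64(33.1)), (np.float64(-15.0), np.float64(34.0)), (np.float64(-10.0), np.float64(35.5)), (np.float64(-5.0), np.float64(35.9)), (np.float64(0.0), np.float64(35.5)), (np.float64(5.0), np.float64(31.6)), (np.float64(10.0), np.float64(35.2)), (np.float64(15.0), np.float64(34.5)), (np.float64(20.0), np.float64(33.6)), (np.float64(25.0), np.float64(33.3)), (np.float64(30.0), np.float64(32.9)), (np.float64(35.0), np.float64(32.8)), (np.float64(40.0), np.float64(32.8)), (np.float64(45.0), np.float64(32.9)), (np.float64(50.0), np.float64(32.5))]
[2.34137282 0.56240161]
```

View pics/fl.png

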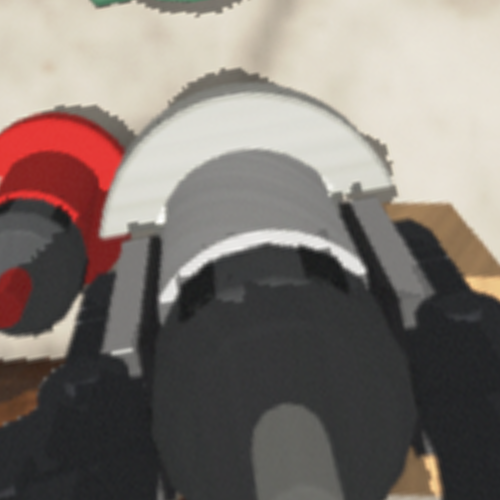

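The jaw grip is square: slot corners at (102,237) and (392,185), 10.2°. The holder axis is within about 1 mm of the TCP axis. Move over the spindle, turn to the dog angle, and lower part-way.

Call:
drive_tool(
  rows=[
    [[0.4,0,0,0,1],[0.7,0,0,0,1],[0.8,0.01,0,0,1],[0.557,0,0,0,1],[0.3,0,0,0,1],[0,0,0,-0.1224,1],[0,0,0,-0.1224,1],[0,0,0,-0.1224,1],[0,0,0,-0.1224,1],[0,0,0,-0.1224,1],[0,0,0,-0.1224,1],[0,0,0,-0.1224,1],[0,0,0,-0.1224,1],[0,0,0,0,1],[0,0,0,0,1],[0,0,0,0,1]],
  ],
)

```text
time: 8.6
position: [447.2, 321.5, 205.2]
eef_rot: [-180.0, -0.0, 156.0]
contact_force: [0.7, 0.7, -4.0]
finger_gap: 33.8
finger_force: 99.9
```

Call:
drive_tool(
  rows=[
    [[0,0,0.3,0,1],[0,0,0.5,0,1],[0,0,0.5,0,1],[0,0,0.4,0,1],[0,0,0.2,0,1],[0,0,0.1,0,1],[0,0,0,0,1],[0,0,0,0,1],[0,0,0,0,1]],
  ],
)

```text
time: 9.35
position: [447.7, 321.9, 146.2]
eef_rot: [179.9, 0.1, 156.2]
contact_force: [1.0, -0.1, -3.9]
finger_gap: 33.6
finger_force: 99.9
```

Run:
```python
from h import *
e=env.sense(); print(e["time"],e["position"],e["eef_rot"],e["contact_force"],e["wrist_torque"])
```

```text
9.35 [447.69656639 321.93446987 146.15737225] [1.79931216e+02 6.37509171e-02 1.56238706e+02] [ 0.9943692  -0.11594852 -3.89653831] [-0.0031445  -0.01595006 -0.03712837]
```

Call:
drive_tool(
  rows=[
    [[0,0,0.1,0,1],[0,0,0.1,0,1],[0,0,0.1,0,1],[0,0,0.05,0,1],[0,0,0.05,0,1],[0,0,0,0,1],[0,0,0,0,1]],
  ],
)

```text
time: 9.93
position: [447.0, 321.6, 133.2]
eef_rot: [-180.0, -0.0, 156.2]
contact_force: [-0.2, 0.2, -4.3]
finger_gap: 33.7
finger_force: 100.0
```

Call:
drive_tool(
  rows=[
    [[0,0,0.03,0,1],[0,0,0.03,0,1],[0,0,0.03,0,1],[0,0,0.03,0,1],[0,0,0,0,1],[0,0,0,0,1]],
  ],
)

```text
time: 10.43
position: [447.0, 321.6, 129.6]
eef_rot: [-180.0, -0.0, 156.2]
contact_force: [0.7, 0.5, -4.3]
finger_gap: 34.2
finger_force: 100.0
```

Call:
drive_tool(
  rows=[
    [[0,0,0.03,0,1],[0,0,0.03,0,1],[0,0,0.03,0,1],[0,0,0.03,0,1],[0,0,0,0,1],[0,0,0,0,1]],
  ],
)

```text
time: 10.93
position: [447.0, 321.6, 126.0]
eef_rot: [-180.0, -0.0, 156.2]
contact_force: [0.7, -0.0, -4.4]
finger_gap: 34.0
finger_force: 100.0
```

Already below dog height with no contact, so the slots are over the dogs. Continue gently to the nose.

Call:
drive_tool(
  rows=[
    [[0,0,0.03,0,1],[0,0,0.03,0,1],[0,0,0,0,1],[0,0,0,0,1]],
  ],
)

```text
time: 11.27
position: [447.0, 321.6, 124.2]
eef_rot: [-180.0, -0.0, 156.2]
contact_force: [0.6, 1.0, -4.7]
finger_gap: 33.8
finger_force: 100.0
```

Call:
drive_tool(
  rows=[
    [[0,0,0.02,0,1],[0,0,0.02,0,1],[0,0,0,0,1],[0,0,0,0,1]],
  ],
)

```text
time: 11.6
position: [447.1, 321.6, 123.1]
eef_rot: [-180.0, -0.0, 156.2]
contact_force: [-0.5, -0.1, -4.3]
finger_gap: 34.0
finger_force: 100.0
```

Call:
drive_tool(
  rows=[
    [[0,0,0.02,0,1],[0,0,0,0,1],[0,0,0,0,1]],
  ],
)

```text
time: 11.85
position: [447.1, 321.7, 122.6]
eef_rot: [180.0, 0.0, 156.2]
contact_force: [-0.8, -0.7, -2.4]
finger_gap: 33.6
finger_force: 100.0
```

Call:
drive_tool(
  rows=[
    [[0,0,0.015,0,1],[0,0,0,0,1],[0,0,0,0,1]],
  ],
)

```text
time: 12.1
position: [447.2, 321.7, 122.6]
eef_rot: [180.0, 0.0, 156.3]
contact_force: [-2.9, -1.9, 3.8]
finger_gap: 33.8
finger_force: 100.1
```

Call:
drive_tool(
  rows=[
    [[0,0,0.015,0,1],[0,0,0,0,1],[0,0,0,0,1]],
  ],
)

```text
time: 12.35
position: [447.2, 321.7, 122.6]
eef_rot: [180.0, 0.0, 156.3]
contact_force: [-5.2, -2.1, 8.4]
finger_gap: 34.0
finger_force: 100.3
```

Seated: stopped at 122.6 mm with light load. Now turn clockwise, checking forces on the way.

Call:
drive_tool(
  rows=[
    [[0,0,-0.01,0.02,1],[0,0,0,0.03,1],[0,0,0,0.04,1],[0,0,0,0.05,1],[0,0,0,0.05,1],[0,0,0,0.05,1],[0,0,0,0.04,1],[0,0,0,0.02,1]],
  ],
)

```text
time: 13.02
position: [447.1, 322.0, 122.6]
eef_rot: [180.0, -0.0, 139.0]
contact_force: [-3.6, -0.1, 5.6]
finger_gap: 34.4
finger_force: 100.2
```

Run:
```python
from h import *
e=env.sense(); print(e["time"],e["position"],e["eef_rot"],e["contact_force"],e["wrist_torque"])
```

```text
13.0167 [447.11303649 322.01740241 122.58620529] [ 1.79964482e+02 -1.08770913e-04  1.38960787e+02] [-3.55642673 -0.14882237  5.61106224] [-0.12865021  0.63975365  0.24599581]
```

Call:
drive_tool(
  rows=[
    [[0,0,0,0.03,1],[0,0,0,0.05,1],[0,0,0,0.05,1],[0,0,0,0.06,1],[0,0,0,0.06,1],[0,0,0,0.06,1],[0,0,0,0.06,1],[0,0,0,0.05,1],[0,0,0,0.05,1],[0,0,0,0.05,1],[0,0,0,0.05,1],[0,0,0,0.04,1],[0,0,0,0.03,1],[0,0,0,0.011,1],[0,0,0,0,1],[0,0,0,0,1],[0,0,0,0,1]],
  ],
)

```text
time: 14.43
position: [447.8, 321.7, 122.5]
eef_rot: [179.9, 0.0, 101.8]
contact_force: [0.1, -1.8, 5.5]
finger_gap: 33.8
finger_force: 100.2
```

Run:
```python
from h import *
s=cams.snapshot("wrist");e=env.sense(); print(e["time"],e["position"],e["eef_rot"],e["contact_force"],e["wrist_torque"],e["finger_gap"])
```

```text
14.4833 [447.78648312 321.66456047 122.55647521] [1.79910421e+02 4.24294106e-03 1.01803777e+02] [-0.50963704 -2.56457994  5.21557099] [-0.38184759  0.15180274  0.19059912] 33.57154405395259
```

At the index angle (slot line 11.8° against 11.7°). Let go and rise.

Call:
drive_tool(
  rows=[
    [[0,0,0,0,0.3],[0,0,0,0,0.2],[0,0,0,0,0.1],[0,0,0,0,-0.2],[0,0,0,0,-0.6],[0,0,0,0,-1],[0,0,0,0,-1],[0,0,0,0,-1],[0,0,0,0,-1]],
  ],
)

```text
time: 15.23
position: [447.0, 321.7, 121.8]
eef_rot: [-180.0, -0.0, 101.8]
contact_force: [0.6, -0.2, 1.1]
finger_gap: 85.3
finger_force: 0.0
```

Call:
drive_tool(
  rows=[
    [[0,0,-0.1,0,-1],[0,0,-0.3,0,-1],[0,0,-0.6,0,-1],[0,0,-0.8,0,-1],[0,0,-0.8,0,-1],[0,0,-0.8,0,-1],[0,0,-0.6,0,-1],[-0.5,0,0,0,-1],[-0.8,0,0,0,-1],[-0.8,0,0,0,-1],[-0.5,0,0,0,-1],[0,0,0,0,-1],[0,0,0,0,-1]],
  ],
)

```text
time: 16.32
position: [463.3, 244.9, 242.7]
eef_rot: [179.9, -0.0, 101.7]
contact_force: [0.5, 0.5, 1.1]
finger_gap: 85.4
finger_force: 0.0
```

Run:
```python
from h import *
s=cams.snapshot("wrist");e=env.sense(); print(e["time"],e["position"],e["eef_rot"],e["contact_force"])
a=rect(s,447.4,321.1,90,55,5); b=cv2.resize(cams.snapshot("top")["image"][140:280,170:380],(240,160))
save("fin",np.hstack([a,np.vstack([b,np.zeros((a.shape[0]-160,240,3),np.uint8)])]))
```

```text
16.3667 [463.11168066 245.5429978  242.61667512] [ 1.79944845e+02 -3.05427486e-02  1.01715902e+02] [ 0.51490251 -0.1354675   0.96463603]
```

View pics/fin.png

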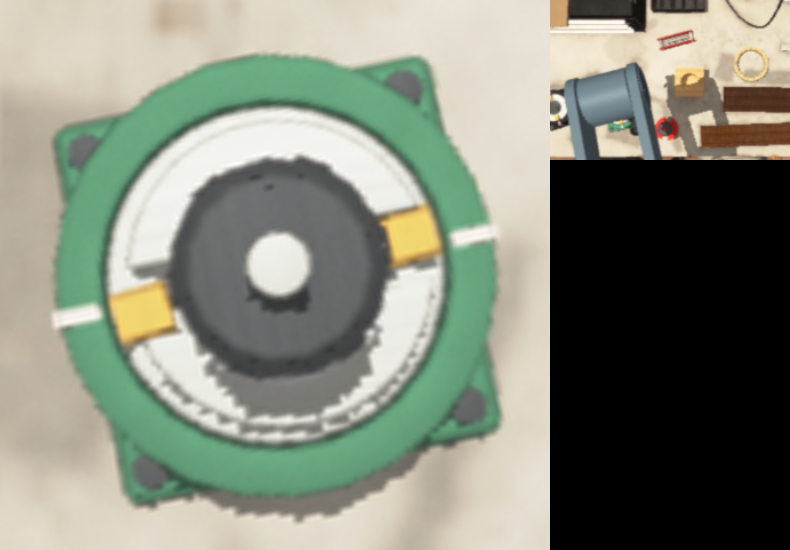

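The final view shows the holder flat in the nose, with dogs at (413,236) and (142,312) inside the slots, pressed on their counter-clockwise sides. The marks at (473,236) and (77,317) are in line with the slots, and the bystanders are unmoved. One numeric check of the angle: since the slots drive the dogs, slot angle = dog angle − 0.07 rad.

Run:
```python
from h import *
s=cams.snapshot("wrist")
def blobs(z,lo,hi,amin,rmin=0,rmax=99):
    im=rect(s,447.4,321.1,z,55,8); m=cv2.inRange(cv2.cvtColor(im,cv2.COLOR_RGB2HSV),lo,hi)
    yy,xx=np.mgrid[:880,:880]; r=np.hypot(xx-440,yy-440)/8; m[(r<rmin)|(r>rmax)]=0
    out=[]
    for c in cv2.findContours(m,0,2)[0]:
        if cv2.contourArea(c)>amin:
            (x,y),sz,an=cv2.minAreaRect(c); out.append((447.4+(x-440)/8,321.1+(440-y)/8,np.round(np.array(sz)/8,1),round(an,1)))
    return out
d=blobs(87,(18,110,110),(32,255,255),400); w=blobs(76,(0,0,170),(180,60,255),60,38.5,45.5)
for n,b in(("dogs",d),("marks",w)):
    print(n,b)
    b=sorted(b,key=lambda q:q[0])
    if len(b)>1: print(np.degrees(np.arctan2(b[-1][1]-b[0][1],b[-1][0]-b[0][0])))
# pixel profile across the slots, in degrees about axis, at r=29, z=90
im=rect(s,447.4,321.1,90,55,8); g=cv2.cvtColor(im,cv2.COLOR_RGB2GRAY)
for base in (0,180):
    print([int(g[int(440-8*28*np.sin(np.radians(base+t))),int(440+8*28*np.cos(np.radians(base+t)))]) for t in np.arange(-10,36,1)])
```

```text
dogs [(420.76134910583494, 313.47076950073244, array([10.3, 12. ]), 72.8), (474.7198547363281, 329.2580848693848, array([10.5, 10.5]), 76.0)]
16.308553141633013
marks [(406.2207778930664, 312.9535194396973, array([4.4, 7. ]), 78.9), (488.48749389648435, 329.6749969482422, array([4., 7.]), 77.5)]
11.489382683510097
[236, 237, 237, 238, 239, 238, 238, 237, 236, 236, 237, 232, 210, 168, 133, 112, 107, 134, 175, 195, 207, 209, 209, 209, 209, 209, 209, 209, 209, 209, 210, 210, 210, 210, 201, 187, 161, 141, 173, 222, 243, 237, 238, 238, 238, 238]
[238, 238, 237, 237, 236, 229, 213, 183, 165, 176, 191, 196, 215, 232, 231, 215, 193, 185, 198, 206, 207, 209, 210, 210, 210, 210, 209, 209, 208, 208, 208, 207, 209, 198, 178, 152, 136, 163, 212, 228, 234, 236, 236, 236, 234, 233]
```

```bash
python3 -c "
from rig import close_job
print(close_job())"
```

```text
the job is handed in; nothing more can be done
None
```

The collet holder is seated flat in the spindle over the dogs and turned clockwise to within about 1° of the index marks. It is released, the robot is clear, the other things look undisturbed, and the job was handed in after about 16 s of robot time.

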